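Restock a revolving drawing caddy

TASK

Lift the hold-down plate straight up off the carrying board's two dowels, keeping it level, and lay it flat on the middle of the sketch pad. Turn the caddy's slotted cover by its peg so that its opening faces the wanted compartment and put every graphite bar and eraser block on the board into the caddy, lying fully below the cover: the bars in the compartment whose puck shows a narrow bar, the eraser blocks in the one whose puck shows a broad block. When everything is in, turn the cover so that its opening is over the compartment of the plain puck, which stays empty, and leave the tape roll, ink jar and mug where they are.

Things in the scene. Friction and masses are not known exactly. Their poses are not given: they have to be found in the camera images.
- caddy: Fixed round white caddy, 274 mm across, 52 mm high, wall 5 mm, inner floor 6 mm above the table; origin on its axis at table level. Three thin dividers, 44 mm high, make three equal 120-degree compartments round a hub of 20 mm radius; each one's mid-line runs from the axis towards a puck. Each holds two items side by side; one cannot lie on another beneath the cover.
- cover (a joint): Angle of the caddy's grey round cover (rad, 0: opening along the caddy's own +x; grows anticlockwise from above; turns a full turn either way of its start, stays where left, about 1.5 N at the peg). It is 6 mm thick, top 51 mm above the table, and hides all but one 96-degree sector opening, from 30 mm off the axis to the caddy's wall (132 mm).
- cover_peg (a point): Middle of the cover's upright black round grip peg, 18 mm across, 40 mm tall, 85 mm from the axis, straight across the axis from the middle of the opening; this point is 71 mm above the table.
- cover_aim (a point): Point that turns with the cover, on the mid-line of its opening, 163 mm from the axis, 51 mm above the table: it is straight over a puck when the opening is in line with that puck's compartment.
- mark_bar: Wooden puck 50 mm across and 12 mm high, fixed on the table just outside the caddy, its centre 163 mm from the caddy's axis on the mid-line of the compartment it names; which compartment that is varies. Origin under its centre. It bears a narrow black bar, 44 x 11 x 10 mm: compartment for the graphite bars.
- mark_block: Wooden puck 50 mm across and 12 mm high, fixed on the table just outside the caddy, its centre 163 mm from the caddy's axis on the mid-line of the compartment it names; which compartment that is varies. Origin under its centre. It bears a broad black block, 34 x 28 x 10 mm: compartment for the eraser blocks.
- mark_plain: Wooden puck 50 mm across and 12 mm high, fixed on the table just outside the caddy, its centre 163 mm from the caddy's axis on the mid-line of the compartment it names; which compartment that is varies. Origin under its centre. Its top is bare: compartment to stay empty, under the opening at the end.
- board: Fixed plywood carrying board, 180 (x) x 200 (y) x 12 mm thick; origin under its centre on the table. On it stand two wooden posts, 20 (x) x 24 (y) mm, 34 mm high, at y = -80 and +80 mm, each with a steel dowel of 10 mm diameter and 24 mm height on top (dowel tips 70 mm above the table).
- plate: Loose wooden hold-down plate, 150 (x) x 190 (y) x 10 mm, 0.28 to 0.46 kg; origin at the centre of its underside. Two holes 1.5 mm wider than the dowels, at y = -80 and +80 mm, sit over the dowels; it starts resting on the posts, underside 46 mm above the table, hiding the items.
- plate_handle (a point): Grip point of the plate's handle, 34 mm above the plate's underside. The handle is a dark wooden bar, 90 mm long along the plate's x, 14 mm wide, rising 36 mm above the plate's top face.
- bar1: Graphite bar, a dark square-section bar 70 (its x) x 24 x 24 mm, 60 to 120 g; origin at its centre. It starts lying on the board under the plate, roughly along the board's x. None at the start: absent.
- bar2: Graphite bar, a dark square-section bar 70 (its x) x 24 x 24 mm, 60 to 120 g; origin at its centre. It starts lying on the board under the plate, roughly along the board's x. None at the start: absent.
- block1: Eraser block, a flat grey slab 60 (its x) x 34 (its y) x 22 (its z) mm, 60 g; origin at its centre. It starts lying flat on the board under the plate, roughly along the board's x. None at the start: absent.
- block2: Eraser block, a flat grey slab 60 (its x) x 34 (its y) x 22 (its z) mm, 60 g; origin at its centre. It starts lying flat on the board under the plate, roughly along the board's x. None at the start: absent.
- pad: Fixed white sketch pad, 210 (x) x 200 (y) x 6 mm; origin under its centre.
- tape: Bystander: loose card-coloured tape roll, 90 mm across, 25 mm high, lying flat; origin under its centre.
- ink: Bystander: small green ink jar, 44 mm across, 70 mm high; origin under its centre.
- mug: Bystander: white mug, 80 mm across, 90 mm high, with a handle at its +y; origin under its centre.
Mind the look-alikes: they are no part of the job. Of the things shaped like the plate, the wooden one is meant.

How it is judged (in metres and radians):
On the way, in this order (a step that is already met when the one before it is completed fails the run):
1. the plate is lifted clear of the dowels, level, still over the board (z of plate in the frame of board above 0.073 m and angle between plate's own z axis and vertical below 0.2 rad and horizontal distance between plate and board below 0.05 m), for 0.1 s.
2. every bar and block lies in its own compartment, let go (horizontal distance between each of bar1, bar2 and mark_bar below 0.135 m and horizontal distance between each of bar1, bar2, block1, block2 and caddy below 0.122 m and height (world z) of each of bar1, bar2, block1, block2 below 0.042 m and horizontal distance between each of block1, block2 and mark_block below 0.135 m and contact force between the fingers and bar1 below 0.1 N and contact force between the fingers and bar2 below 0.1 N and contact force between the fingers and block1 below 0.1 N and contact force between the fingers and block2 below 0.1 N), for 0.2 s.
At the end, for the whole second after the job is handed in: The plate lies flat (tilt under 0.08 rad) on the pad, its centre within 60 mm of the pad's; every present bar and block is at rest in its own compartment below the cover; the middle of the opening is within 30 mm (about 0.18 rad) of the plain puck at the puck's radius (horizontal distance between plate and pad below 0.06 m and height (world z) of plate below 0.016 m and angle between plate's own z axis and vertical below 0.08 rad and horizontal distance between each of bar1, bar2 and mark_bar below 0.135 m and horizontal distance between each of bar1, bar2, block1, block2 and caddy below 0.122 m and height (world z) of each of bar1, bar2, block1, block2 below 0.042 m and horizontal distance between each of block1, block2 and mark_block below 0.135 m and horizontal distance between cover_aim and mark_plain below 0.03 m and linear speed of each of bar1, bar2, block1, block2, plate below 0.03 m/s); the robot touches nothing.
It fails at once if the tape roll is pushed more than 40 mm or tipped (distance of tape from where it was at the start of the episode above 0.04 m or angle between tape's own z axis and vertical above 0.6 rad).
It fails at once if the ink jar is pushed more than 40 mm or tipped (distance of ink from where it was at the start of the episode above 0.04 m or angle between ink's own z axis and vertical above 0.6 rad).
It fails at once if the mug is pushed more than 40 mm or tipped (distance of mug from where it was at the start of the episode above 0.04 m or angle between mug's own z axis and vertical above 0.6 rad).
Of bar1, bar2, block1, block2 only 3 to 4 are there at a start; the rules pass over those that are not, and their reading is None.
At some moment in a run one of bar1, bar2, block1, block2 may be knocked a few centimetres aside while the robot is not near it.
Once in a run the grip may slacken for a moment while it holds something.
It also fails if it takes over 208 s, if anything falls off the work surface, if the arm or the gripper's body presses on something with over 40 N, if the wrist force passes 120 N, or if a joint passes its speed limit or range.

ROBOT

A 6-joint arm with a two-finger parallel gripper is mounted at the origin on the work surface. World frame = base frame: x ahead of the robot, y to its left, z up, the work surface at z = 0. Lengths are in m, angles in degrees, forces in N, time in s.
With the tool pointing down it reaches from about 0.25 to 0.8 m from the base axis. Payload 3.9 kg.
Tool frame: the origin (TCP) lies between the finger pads; the fingertips stand 11 mm ahead of it and the grasp point (between the pads) lies 8 mm behind it; y points along the fingers, z is the direction in which the jaws open and shut, and the axes are right-handed (so a half turn about y gives the same grasp; the last joint's range is limited). The gripper opens to 85 mm and grips with 20 to 120 N. Pads are 22 mm wide; open, the fingers measure 114 mm over their backs; the gripper's body (76 mm by 85 mm) begins 54 mm behind the grasp point. The pads swing forward as they close: fully open they stand 13 mm farther back than shut.
Start: joints at [-68.927, 14.897, -7.913, 67.191, 0, 90], TCP at [0.189, -0.49, 0.242] pointing down, gripper open.
Joint ranges: [-159.42, 159.42], [-47.68, 98.78], [-73.54, 78.23], [-108.79, 121.32], [-90, 84.71], [-180, 180]. Speed limits (degrees/s): [147.25, 147.25, 180, 180, 180, 180].

INTERFACE

Orientations are given as [roll, pitch, yaw] about the fixed x, y, z axes, in that order (R = Rz(yaw) Ry(pitch) Rx(roll)).
In Python, from workcell import r gives the robot as it stands. The module is installed in compiled form; this text tells all that it offers.
- The arm moves only by the tool step_arm, never from a script. Its argument "targets" is one flat list of numbers, 7 for each row, row after row: the shift along the world's x, y, z in mm, then the turn, a rotation vector about the world's x, y, z in degrees, then the opening, from 0 (shut) to 1 (fully open). A call has 1 to 8 rows; each row is the pose to reach, as a shift and turn from the pose commanded when the call began; what a row does not reach only later rows make up. A row lasts 1/12 s, in which the tool goes at most 41.7 mm and 7.16 degrees, less where a joint would pass 70% of its speed; a pose out of reach is approached as far as the arm can. A call with a gripper value outside its range is refused whole. The fingers move at their own pace and stop on an object; "squeeze" is the grip in N (left out, the last holds). Time passes only in rows, so rows that repeat a pose let the fingers close. It gives the time, the measured TCP pose, the force and the opening at its end, in the units of the state.
- r.read_state(): the state, without advancing time (a new reading comes with each control period).
- r.capture(name): name is "side" or "top"; returns a dict with "image" (400x640x3 uint8, red, green, blue), "depth" (400x640 float32, m along the optical axis (not along the pixel's ray), 0 where there is no reading), "camera_matrix" (3x3 intrinsics, pixels), "dist_coeffs" ([k1, k2, p1, p2, k3] as OpenCV has them; the pictures are not rectified), "rvec" (rotation vector, rad) and "tvec" (3), from world to camera coordinates, as OpenCV has them. Camera axes: x right, y down, z forward; pixel columns grow to the right and rows downward; lengths in m; the calibration is good to about 2 mm. A picture is of the moment at which its call begins.
- r.sign_off(): hands the job in, once; it reports no verdict.
The state is a dict: "time_s": time; "q": joint angles; "joint_vel": joint speeds; "joint_efforts": joint torques, N m; "position": TCP position; "orientation": TCP orientation; "ft_force": force on the tool from outside, world axes, zero at the start; "ft_torque": the same for the moment, N m; "grip_width": finger opening in m.
Only numpy, scipy, OpenCV 4.12 (cv2) and the standard library are available. Lean on these libraries where they do the work, as an engineer would, in place of code of your own. Each camera call takes 0.05 s, during which the arm holds its last target.

## Working session

There is one attempt and no reset: what is moved stays moved. The work goes in short steps, Python scripts to look and compute and a tool call to move; the robot and the scene stay as the last step left them, time stands still between calls to the robot, and variables do not carry over. Pictures are saved under pics/ and viewed, and the job is handed in when it is done.

Besides the shell and the picture viewer there is one more tool, called after "Emit:" by a JSON object that holds its "method" and its "body". step_arm: Moves the arm, as the interface text tells. Its arguments: {"type":"object","properties":{"targets":{"type":"array"},"squeeze":{"type":"number"}},"required":["targets"]}

```bash
mkdir -p pics; cat > h.py <<'E'
from workcell import r
import numpy as np, cv2
def cap(n,save=None):
    c=r.capture(n)
    if save: cv2.imwrite('pics/'+save,c['image'][:,:,::-1])
    return c
def world(c):
    d=c['depth'];K=c['camera_matrix'];D=np.array(c['dist_coeffs'],float)
    h,w=d.shape
    u,v=np.meshgrid(np.arange(w),np.arange(h))
    p=cv2.undistortPoints(np.stack([u,v],-1).reshape(-1,1,2).astype(np.float64),K,D).reshape(h,w,2)
    P=np.stack([p[...,0]*d,p[...,1]*d,d],-1)
    R=cv2.Rodrigues(np.array(c['rvec'],float))[0];t=np.array(c['tvec'],float).reshape(3)
    W=(P-t)@R
    W[d==0]=np.nan
    return W
def proj(c,pts):
    return cv2.projectPoints(np.array(pts,float).reshape(-1,1,3),np.array(c['rvec'],float),np.array(c['tvec'],float),c['camera_matrix'],np.array(c['dist_coeffs'],float))[0].reshape(-1,2)
E
python3 - <<'E'
from h import *
for n in('top','side'):
    c=cap(n,n+'0.png'); np.save(n+'0.npy',world(c)); cv2.imwrite
print(r.read_state())
E
```

```text
{'time_s': 0.1, 'q': array([-6.89255846e+01,  1.49295189e+01, -7.97913394e+00,  6.71926468e+01,
       -2.01777719e-03,  9.00015612e+01]), 'joint_vel': array([-0.0704428 , -0.05212336,  0.18707913,  0.07600663,  0.02875189,
       -0.02010869]), 'joint_efforts': array([-5.84958998e-04, -4.06509483e+01,  2.54527348e+01,  1.01120729e-02,
       -8.35734136e-05, -1.50802737e-05]), 'position': array([ 0.18854667, -0.48931081,  0.24156552]), 'orientation': array([-9.01012995e+01, -2.02053422e-03, -1.58927142e+02]), 'ft_force': array([-1.16450885, -0.46754514,  0.64641857]), 'ft_torque': array([ 0.00714796, -0.05733878,  0.00994338]), 'grip_width': 0.0852058149527414}
```

View pics/top0.png

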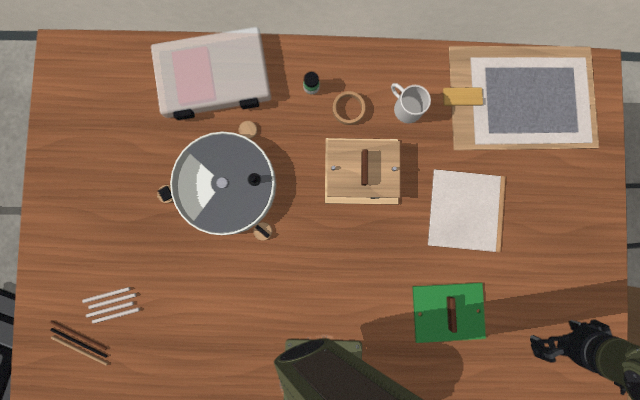

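View pics/side0.png

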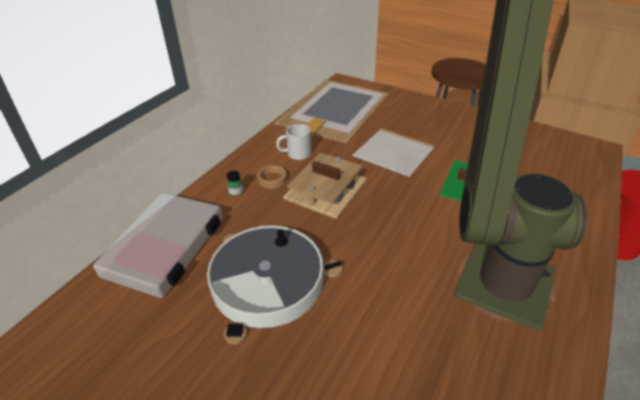

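Candidates for the plate: the wooden one at (363,170) and the green look-alike at (450,312). For the pad: the white sheet at (467,210) and the framed picture at (530,100). By the description it is the wooden plate and the white sheet at (467,210). I'll check these in a crop and measure them.

```bash
python3 - <<'E'
from h import *
c=cap('top'); W=world(c); im=c['image']
np.save('W.npy',W)
crop=cv2.resize(im[60:270,140:520],None,fx=2.1,fy=2.1,interpolation=cv2.INTER_CUBIC)
cv2.imwrite('pics/crop0.png',crop[:,:,::-1])
for n,(u,v) in dict(hub=(222,183),peg=(254,180),pk1=(247,128),pk2=(165,194),pk3=(263,232),handle=(364,168),platecorner=(328,142),pad=(467,210),dow1=(335,168),dow2=(395,168),ink=(311,80),tape=(337,108),mug=(412,103),green=(430,312),table=(300,280)).items():
    print(n,np.round(W[v,u]*1000))
Z=W[...,2]
print('cam',-cv2.Rodrigues(np.array(c['rvec']))[0].T@np.array(c['tvec']).reshape(3))
E
```

```text
hub [511. 277.  55.]
peg [518. 189.  84.]
pk1 [670. 225.  12.]
pk2 [481. 436.  23.]
pk3 [386. 169.  19.]
handle [556. -90.  93.]
platecorner [628.   2.  56.]
pad [ 461. -386.    7.]
dow1 [559. -18.  57.]
dow2 [ 562. -173.   71.]
ink [789.  52.  72.]
tape [735. -21.   5.]
mug [ 756. -231.    7.]
green [ 183. -286.   11.]
table [260.  67.   3.]
cam [0.39390009 0.02856204 1.15773351]
```

View pics/crop0.png

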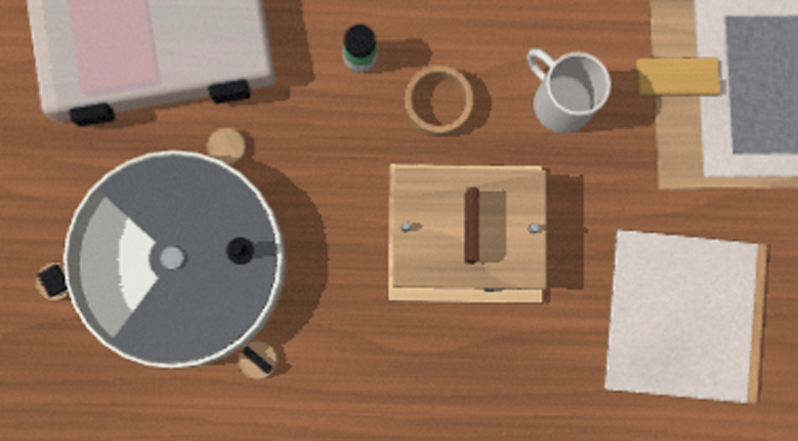

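```bash
cat >> h.py <<'E'
def rect(W,x0,x1,y0,y1,z0,z1):
    m=(W[...,0]>x0)&(W[...,0]<x1)&(W[...,1]>y0)&(W[...,1]<y1)&(W[...,2]>z0)&(W[...,2]<z1)
    P=W[m]
    if len(P)<8: return None
    b=cv2.minAreaRect((P[:,:2]*1000).astype(np.float32))
    return len(P),np.round(b[0],1),np.round(b[1],1),round(b[2],1),np.round(np.median(P,0)*1000,1)
E
python3 - <<'E'
from h import *
W=np.load('W.npy')
print('plate',rect(W,.44,.68,-.22,.05,.051,.062))
print('handle',rect(W,.44,.68,-.22,.05,.080,.1))
print('dow1',rect(W,.44,.68,-.05,.05,.062,.08))
print('dow2',rect(W,.44,.68,-.22,-.13,.062,.08))
print('pad',rect(W,.3,.6,-.52,-.26,.0045,.012))
print('hub',rect(W,.47,.55,.23,.32,.053,.07))
print('peg',rect(W,.47,.55,.15,.24,.075,.1))
print('caddy',rect(W,.33,.7,.1,.42,.042,.056))
print('p1',rect(W,.63,.70,.18,.27,.008,.02))
print('p2',rect(W,.44,.52,.40,.47,.008,.03))
print('p3',rect(W,.34,.42,.12,.20,.008,.03))
print('mug',rect(W,.65,.85,-.35,-.1,.05,.12)); print('tape',rect(W,.6,.85,-.12,.08,.018,.03)); print('ink',rect(W,.7,.9,.0,.1,.05,.09))
# colour masks
c=cap('top');im=c['image'].astype(int);
white=(im.min(2)>150)
m=white[165:255,420:505];ys,xs=np.nonzero(m);P=W[165:255,420:505][m];P=P[~np.isnan(P[:,0])]
print('pad col',len(P),cv2.minAreaRect((P[:,:2]*1000).astype(np.float32)))
cs=np.array([[511,277]])
E
```

```text
plate (3800, array([561.3, -92. ]), array([151. , 190.8]), 0.7, array([559.2, -87.5,  56.7]))
handle (208, array([560.5, -91.4]), array([89.4, 13.5]), 1.5, array([561.1, -91.3,  92.2]))
dow1 (18, array([584.4, -23.6]), array([55.9, 39.7]), 7.2, array([559.4, -11.9,  67.5]))
dow2 (18, array([ 559.2, -163.5]), array([143.7,  27.6]), 8.2, array([ 561.7, -170.7,   70.4]))
pad (5067, array([ 450.2, -389.9]), array([299.3, 259.8]), 0.0, array([ 458.5, -385.3,    7.2]))
hub (233, array([510.1, 268.2]), array([75.4, 79. ]), 89.4, array([512.5, 270.5,  54.1]))
peg (47, array([523.7, 194.3]), array([16.8, 16.1]), 24.5, array([523. , 193.4,  90.9]))
caddy (6330, array([540.5, 280.1]), array([324.9, 272. ]), 1.3, array([518.9, 256.4,  51.2]))
p1 (242, array([668.2, 224.4]), array([48.8, 44.7]), 65.6, array([666.9, 224.3,  12.3]))
p2 (290, array([487.7, 431.4]), array([54.7, 65. ]), 11.3, array([483.8, 434.2,  19.6]))
p3 (271, array([392.6, 173. ]), array([51.3, 51. ]), 44.7, array([389.4, 173. ,  13.4]))
mug (500, array([ 741.6, -207.9]), array([103.3,  79.3]), 78.9, array([ 746.2, -216.5,   77.6]))
tape (342, array([750.3, -24. ]), array([177.3, 114.1]), 36.6, array([740.4, -46.8,  24.8]))
ink (186, array([793.,  52.]), array([37. , 37.2]), 2.3, array([792.8,  52.4,  69.8]))
pad col 5101 ((461.4525451660156, -379.68682861328125), (190.20448303222656, 209.8791046142578), 85.9776382446289)
```

```bash
python3 - <<'E'
from h import *
from scipy.optimize import least_squares
c=cap('top');im=c['image'];W=world(c);i=im.astype(int)
m=(i.min(2)>130)&(W[...,2]>.046)&(W[...,2]<.058)&(W[...,0]<.7)&(W[...,0]>.33)&(W[...,1]>.1)&(W[...,1]<.45)
P=W[m][:,:2]*1000
f=lambda p:np.hypot(P[:,0]-p[0],P[:,1]-p[1])-p[2]
s=least_squares(f,[512,275,134],loss='soft_l1',f_scale=2);print('rim',s.x,len(P))
cx,cy,_=s.x
pk=[]
for n,g in dict(plain=(667,224),block=(484,434),bar=(390,172)).items():
    d=np.hypot(W[...,0]*1000-g[0],W[...,1]*1000-g[1])
    mm=(d<45)&(W[...,2]>.007)&(W[...,2]<.035)
    rc=np.hypot(W[...,0]*1000-cx,W[...,1]*1000-cy)
    mm&=(rc>138)
    Q=W[mm][:,:2]*1000; e=cv2.minEnclosingCircle(Q.astype(np.float32)); 
    print(n,e,Q.mean(0),'ang',np.degrees(np.arctan2(Q.mean(0)[1]-cy,Q.mean(0)[0]-cx)),np.hypot(Q.mean(0)[1]-cy,Q.mean(0)[0]-cx))
pg=np.array([523.5,194]);print('peg ang',np.degrees(np.arctan2(pg[1]-cy,pg[0]-cx)),np.hypot(*(pg-[cx,cy])))
E
```

```text
rim [513.00606791 278.48580275 133.25537507] 737
plain ((666.6132202148438, 224.80384826660156), 24.837543487548828) [667.01649781 224.34120912] ang -19.369861983289763 163.2508791360378
block ((483.0218505859375, 439.5934753417969), 24.943355560302734) [481.86888281 439.53952948] ang 100.94223042280127 164.03605454723814
bar ((384.763671875, 176.04251098632812), 29.702749252319336) [389.13328308 172.59372274] ang -139.47467510312708 162.96502517140695
peg ang -82.91958831296637 85.13503084149015
```

Emit:
{"method": "step_arm", "body": {"targets": [125, 135, 0, 0, 0, 55, 1, 125, 135, 0, 0, 0, 55, 1, 125, 135, 0, 0, 0, 55, 1, 125, 135, 0, 0, 0, 55, 1, 125, 135, 0, 0, 0, 55, 1, 125, 135, 0, 0, 0, 55, 1, 125, 135, 0, 0, 0, 55, 1, 125, 135, 0, 0, 0, 55, 1], "squeeze": 60}}

```text
time_s: 0.92
position: [0.3142, -0.3542, 0.2423]
orientation: [-90.0, 0.0, -103.5]
ft_force: [-0.3, -0.3, -0.1]
grip_width: 0.0852
```

Emit:
{"method": "step_arm", "body": {"targets": [125, 135, 0, 0, 0, 55, 1, 125, 135, 0, 0, 0, 55, 1, 125, 135, 0, 0, 0, 55, 1, 125, 135, 0, 0, 0, 55, 1, 125, 135, 0, 0, 0, 55, 1, 125, 135, 0, 0, 0, 55, 1, 125, 135, 0, 0, 0, 55, 1, 125, 135, 0, 0, 0, 55, 1]}}

```text
time_s: 1.58
position: [0.4391, -0.2192, 0.2421]
orientation: [-90.0, 0.0, -48.5]
ft_force: [-0.3, 0.6, -0.3]
grip_width: 0.0854
```

Emit:
{"method": "step_arm", "body": {"targets": [122, 129, -60, 0, 0, 50, 1, 122, 129, -60, 0, 0, 50, 1, 122, 129, -60, 0, 0, 50, 1, 122, 129, -60, 0, 0, 50, 1, 122, 129, -60, 0, 0, 50, 1, 122, 129, -60, 0, 0, 50, 1, 122, 129, -60, 0, 0, 50, 1, 122, 129, -60, 0, 0, 50, 1]}}

```text
time_s: 2.25
position: [0.5608, -0.0902, 0.1817]
orientation: [-90.0, 0.1, 1.3]
ft_force: [0.7, -1.0, 0.6]
grip_width: 0.0853
```

Emit:
{"method": "step_arm", "body": {"targets": [0, -1, -40, 0, 0, 0, 1, 0, -1, -75, 0, 0, 0, 0.8, 0, -1, -107, 0, 0, 0, 0.6, 0, -1, -107, 0, 0, 0, 0.5, 0, -1, -107, 0, 0, 0, 0, 0, -1, -107, 0, 0, 0, 0, 0, -1, -107, 0, 0, 0, 0, 0, -1, -107, 0, 0, 0, 0], "squeeze": 80}}

```text
time_s: 2.92
position: [0.5629, -0.092, 0.078]
orientation: [-90.0, -0.3, 1.0]
ft_force: [-0.6, 1.6, 4.5]
grip_width: 0.0122
```

Emit:
{"method": "step_arm", "body": {"targets": [0, 0, 0, 0, 0, 0, 0, 0, 0, 0, 0, 0, 0, 0, 0, 0, 0, 0, 0, 0, 0]}}

```text
time_s: 3.17
position: [0.5628, -0.092, 0.078]
orientation: [-90.0, -0.3, 1.1]
ft_force: [-0.4, 1.4, 6.4]
grip_width: 0.0124
```

Emit:
{"method": "step_arm", "body": {"targets": [0, 0, 6, 0, 0, 0, 0, 0, 0, 14, 0, 0, 0, 0, 0, 0, 22, 0, 0, 0, 0, 0, 0, 32, 0, 0, 0, 0, 0, 0, 45, 0, 0, 0, 0, 0, 0, 60, 0, 0, 0, 0, 0, 0, 70, 0, 0, 0, 0, 0, 0, 70, 0, 0, 0, 0], "squeeze": 100}}

```text
time_s: 3.83
position: [0.5616, -0.0924, 0.148]
orientation: [-90.1, -0.2, 1.1]
ft_force: [0.0, 0.8, -4.3]
grip_width: 0.0121
```

Emit:
{"method": "step_arm", "body": {"targets": [0, 0, 15, 0, 0, 0, 0, 0, 0, 30, 0, 0, 0, 0, 0, 0, 30, 0, 0, 0, 0, 0, 0, 30, 0, 0, 0, 0]}}

```text
time_s: 4.17
position: [0.5609, -0.0921, 0.1754]
orientation: [-90.0, -0.0, 1.1]
ft_force: [0.6, 0.2, -4.2]
grip_width: 0.0122
```

```bash
python3 - <<'E'
from h import *
cap('top','l1.png');cap('side','l1s.png')
E
```

```text
(no output)
```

View pics/l1s.png

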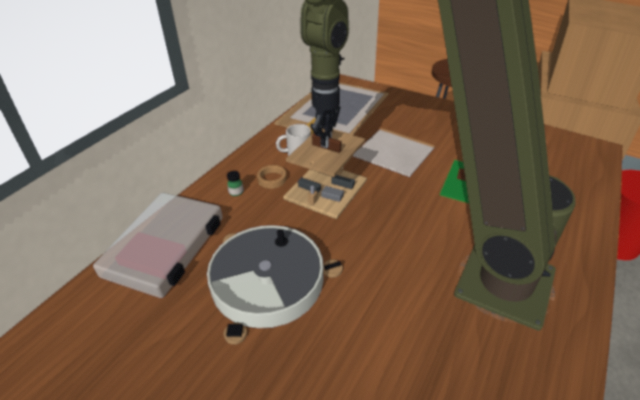

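View pics/l1.png

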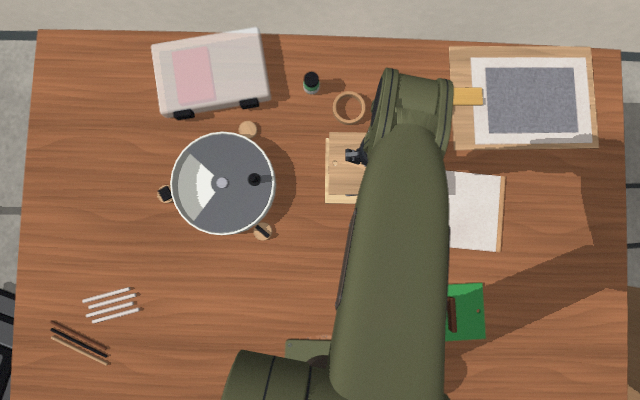

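Emit:
{"method": "step_arm", "body": {"targets": [-13, -37, 0, 0, 0, 0, 0, -26, -74, 0, 0, 0, 0, 0, -39, -111, 0, 0, 0, 0, 0, -52, -148, 0, 0, 0, 0, 0, -65, -185, 0, 0, 0, 0, 0, -78, -222, 0, 0, 0, 0, 0, -90, -259, 0, 0, 0, 0, 0, -100, -292, 0, 0, 0, 0, 0]}}

```text
time_s: 4.93
position: [0.4587, -0.3855, 0.1738]
orientation: [-89.9, 0.1, 1.0]
ft_force: [1.0, -0.2, -3.3]
grip_width: 0.0121
```

Emit:
{"method": "step_arm", "body": {"targets": [0, 0, -30, 0, 0, 0, 0, 0, 0, -60, 0, 0, 0, 0, 0, 0, -90, 0, 0, 0, 0, 0, 0, -110, 0, 0, 0, 0, 0, 0, -122, 0, 0, 0, 0, 0, 0, -130, 0, 0, 0, 0, 0, 0, -134, 0, 0, 0, 0, 0, 0, -134, 0, 0, 0, 0]}}

```text
time_s: 5.6
position: [0.4601, -0.3833, 0.0401]
orientation: [-89.9, 0.1, 1.1]
ft_force: [-0.4, -0.2, -3.4]
grip_width: 0.0122
```

Emit:
{"method": "step_arm", "body": {"targets": [0, 0, -2, 0, 0, 0, 0, 0, 0, -3, 0, 0, 0, 0, 0, 0, -4, 0, 0, 0, 0, 0, 0, -4, 0, 0, 0, 0]}}

```text
time_s: 5.93
position: [0.4614, -0.3844, 0.0381]
orientation: [-90.1, -0.1, 1.1]
ft_force: [0.9, -1.1, -2.6]
grip_width: 0.0129
```

Emit:
{"method": "step_arm", "body": {"targets": [0, 0, -2, 0, 0, 0, 0, 0, 0, -3, 0, 0, 0, 0, 0, 0, -3, 0, 0, 0, 0]}}

```text
time_s: 6.18
position: [0.4616, -0.3845, 0.038]
orientation: [-90.1, -0.2, 1.1]
ft_force: [-4.0, 2.7, 16.0]
grip_width: 0.0122
```

Contact. I'll open and go up.

Emit:
{"method": "step_arm", "body": {"targets": [0, 0, 3, 0, 0, 0, 0.3, 0, 0, 3, 0, 0, 0, 0.5, 0, 0, 4, 0, 0, 0, 0.7, 0, 0, 10, 0, 0, 0, 0.7, 0, 0, 40, 0, 0, 0, 0.7, 0, 0, 80, 0, 0, 0, 0.7, 0, 0, 120, 0, 0, 0, 0.7, 0, 0, 160, 0, 0, 0, 0.7]}}

```text
time_s: 6.85
position: [0.4604, -0.3835, 0.1959]
orientation: [-90.0, 0.0, 1.1]
ft_force: [0.4, -0.8, -0.5]
grip_width: 0.0596
```

Emit:
{"method": "step_arm", "body": {"targets": [-40, -10, 0, 0, 0, 0, 0.7, -80, -20, 0, 0, 0, 0, 0.7, -120, -30, 0, 0, 0, 0, 0.7, -150, -40, 0, 0, 0, 0, 0.7, -150, -40, 0, 0, 0, 0, 0.7]}}

```text
time_s: 7.27
position: [0.3056, -0.4245, 0.1947]
orientation: [-90.0, 0.2, 0.8]
ft_force: [0.3, -0.5, 0.3]
grip_width: 0.0595
```

```bash
python3 - <<'E'
from h import *
c=cap('top','p1.png');W=world(c);np.save('W1.npy',W)
cap('side','p1s.png')
im=c['image']
cv2.imwrite('pics/p1c.png',cv2.resize(im[120:270,310:520],None,fx=3.5,fy=3.5,interpolation=cv2.INTER_CUBIC)[:,:,::-1])
print('plate',rect(W,.34,.6,-.51,-.26,.0115,.022), 'handle',rect(W,.34,.6,-.5,-.27,.04,.06))
print('items',rect(W,.46,.66,-.2,.02,.025,.044))
m=(W[...,0]>.46)&(W[...,0]<.66)&(W[...,1]>-.2)&(W[...,1]<.02)&(W[...,2]>.026)&(W[...,2]<.044)
n,l,st,ce=cv2.connectedComponentsWithStats(m.astype(np.uint8))
for k in range(1,n):
    if st[k,4]>30:
        P=W[l==k];b=cv2.minAreaRect((P[:,:2]*1000).astype(np.float32));print(st[k],np.round(b[0]),np.round(b[1]),round(b[2]),np.round(np.median(P[:,2])*1000), im[l==k].mean(0).round())
E
```

```text
plate (3456, array([ 458.7, -385.2]), array([198.8, 211.3]), 87.2, array([ 458.7, -376.9,   17. ])) handle (219, array([ 459.4, -383. ]), array([14.7, 90.5]), 90.0, array([ 459.2, -381.2,   51.8]))
items (800, array([548.6, -83.8]), array([162.7, 133.5]), 58.8, array([536.8, -67.7,  35.7]))
[346 142  10  27 234] [600. -60.] [69. 24.] 2 36.0 [80. 83. 83.]
[343 173  15  23 284] [521. -61.] [60. 34.] 6 34.0 [126. 125. 128.]
[369 172  11  27 244] [ 521. -125.] [70. 25.] 7 36.0 [81. 84. 84.]
```

View pics/p1c.png

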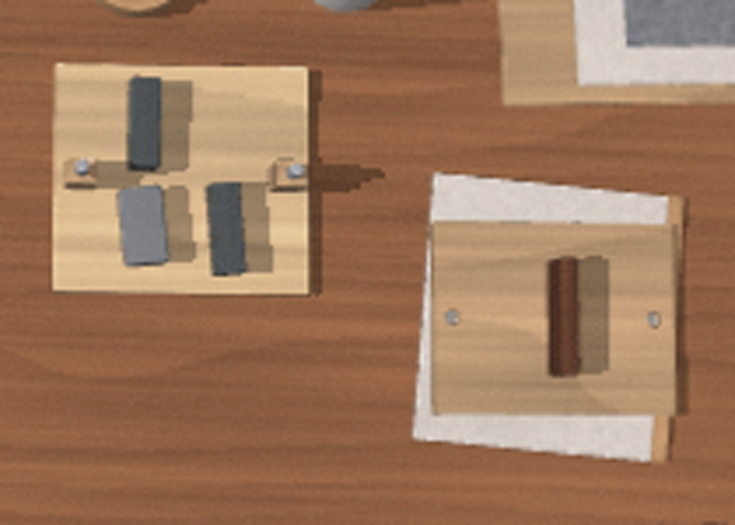

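Plate lies on the pad, centred at about (459,-384). On the board are two dark bars, at crop (145,122) and (227,228), and one grey block at (143,225). The cover already opens towards the block puck (opening at 97°, puck at 101°), so the block goes first.

Emit:
{"method": "step_arm", "body": {"targets": [21, 35, 0, 0, 0, 2, 0.6, 42, 70, 0, 0, 0, 5, 0.6, 63, 105, 0, 0, 0, 5, 0.6, 84, 140, 0, 0, 0, 5, 0.6, 105, 175, 0, 0, 0, 5, 0.6, 126, 210, 0, 0, 0, 5, 0.6, 147, 245, 0, 0, 0, 5, 0.6, 168, 280, 0, 0, 0, 5, 0.6]}}

```text
time_s: 8.03
position: [0.4808, -0.1408, 0.1945]
orientation: [-90.0, -0.1, 6.2]
ft_force: [0.9, -0.9, 0.4]
grip_width: 0.0514
```

Emit:
{"method": "step_arm", "body": {"targets": [20, 35, 0, 0, 0, 0, 0.6, 40, 70, -20, 0, 0, 0, 0.6, 47, 83, -50, 0, 0, 0, 0.6, 47, 83, -85, 0, 0, 0, 0.6, 47, 83, -115, 0, 0, 0, 0.6, 47, 83, -115, 0, 0, 0, 0.6]}}

```text
time_s: 8.53
position: [0.522, -0.0582, 0.0738]
orientation: [-89.8, 0.6, 6.3]
ft_force: [-1.2, -0.8, -1.1]
grip_width: 0.0511
```

```bash
python3 - <<'E'
from h import *
c=cap('side','b1s.png');im=c['image']
cv2.imwrite('pics/b1sc.png',cv2.resize(im[110:240,250:410],None,fx=4.5,fy=4.5,interpolation=cv2.INTER_CUBIC)[:,:,::-1])
E
```

```text
(no output)
```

View pics/b1sc.png

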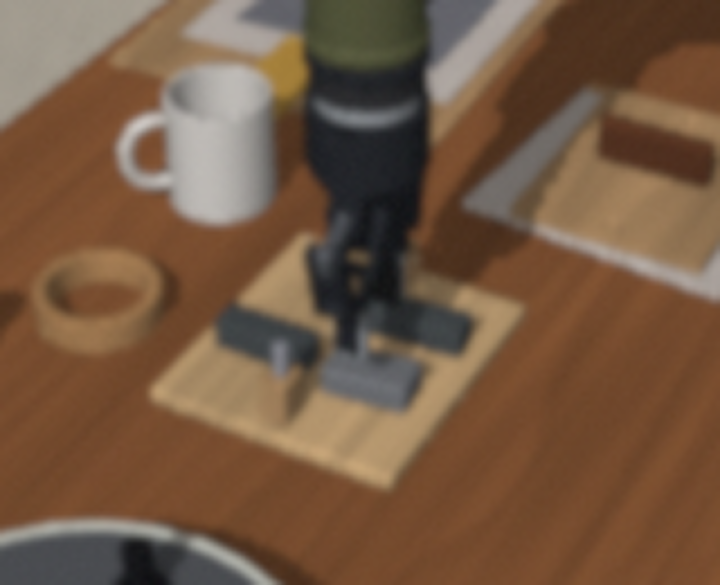

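Emit:
{"method": "step_arm", "body": {"targets": [0, 0, 0, 0, 0, 0, 0.6, 0, 0, 0, 0, 0, 0, 0.6]}}

```text
time_s: 8.75
position: [0.5278, -0.0608, 0.0813]
orientation: [-90.0, -0.2, 6.1]
ft_force: [-0.0, -0.5, -0.0]
grip_width: 0.0513
```

Emit:
{"method": "step_arm", "body": {"targets": [-6, 0, -20, 0, 0, 0, 0.6, -6, 0, -40, 0, 0, 0, 0.6, -6, 0, -52, 0, 0, 0, 0.6, -6, 0, -55, 0, 0, 0, 0.6, -6, 0, -55, 0, 0, 0, 0.6]}}

```text
time_s: 9.17
position: [0.5207, -0.0612, 0.0253]
orientation: [-90.0, -0.1, 6.0]
ft_force: [-0.5, -0.7, 0.4]
grip_width: 0.0511
```

Emit:
{"method": "step_arm", "body": {"targets": [0, 0, 0, 0, 0, 0, 0.3, 0, 0, 0, 0, 0, 0, 0.3, 0, 0, 0, 0, 0, 0, 0.3, 0, 0, 0, 0, 0, 0, 0.3], "squeeze": 50}}

```text
time_s: 9.5
position: [0.5217, -0.0612, 0.0263]
orientation: [-90.1, -0.2, 6.1]
ft_force: [-0.1, 0.6, 6.6]
grip_width: 0.0329
```

Emit:
{"method": "step_arm", "body": {"targets": [0, 0, 10, 0, 0, 0, 0.2, 0, 0, 30, 0, 0, 0, 0.2, 0, 0, 60, 0, 0, 0, 0.2, 0, 0, 95, 0, 0, 0, 0.2, 0, 0, 125, 0, 0, 0, 0.2, 0, 0, 145, 0, 0, 0, 0.2]}}

```text
time_s: 10.0
position: [0.521, -0.061, 0.1736]
orientation: [-90.1, -0.3, 6.1]
ft_force: [-0.4, 0.2, 0.1]
grip_width: 0.0331
```

Emit:
{"method": "step_arm", "body": {"targets": [0, 35, 0, 0, 0, -6, 0.2, 0, 70, 0, 0, 0, -12, 0.2, 0, 105, 0, 0, 0, -18, 0.2, 0, 140, 0, 0, 0, -24, 0.2, -5, 175, 0, 0, 0, -31, 0.2, -5, 210, 0, 0, 0, -38, 0.2, -5, 245, 0, 0, 0, -44, 0.2, -10, 280, 0, 0, 0, -50, 0.2]}}

```text
time_s: 10.67
position: [0.5102, 0.2211, 0.1705]
orientation: [-89.9, -0.0, -44.2]
ft_force: [0.7, -0.2, -0.9]
grip_width: 0.0328
```

Emit:
{"method": "step_arm", "body": {"targets": [0, 30, 0, 0, 0, -7, 0.2, -5, 60, 0, 0, 0, -14, 0.2, -8, 90, 0, 0, 0, -21, 0.2, -11, 120, 0, 0, 0, -28, 0.2, -12, 143, 0, 0, 0, -35, 0.2, -12, 143, 0, 0, 0, -37, 0.2, -12, 143, 0, 0, 0, -37, 0.2]}}

```text
time_s: 11.25
position: [0.4973, 0.3636, 0.1699]
orientation: [-90.0, 0.0, -80.8]
ft_force: [-0.5, -1.3, -1.7]
grip_width: 0.0329
```

```bash
python3 - <<'E'
from h import *
c=cap('side','c1s.png');im=c['image']
c=cap('top','c1.png')
print(r.read_state()['position'],r.read_state()['orientation'],r.read_state()['grip_width'])
E
```

```text
[0.49747225 0.36187955 0.16978696] [-9.00094348e+01 -2.05812089e-02 -8.08489628e+01] 0.0330698002856392
```

View pics/c1s.png

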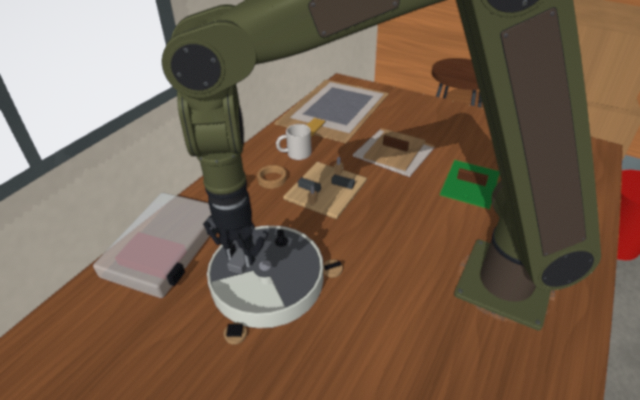

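View pics/c1.png

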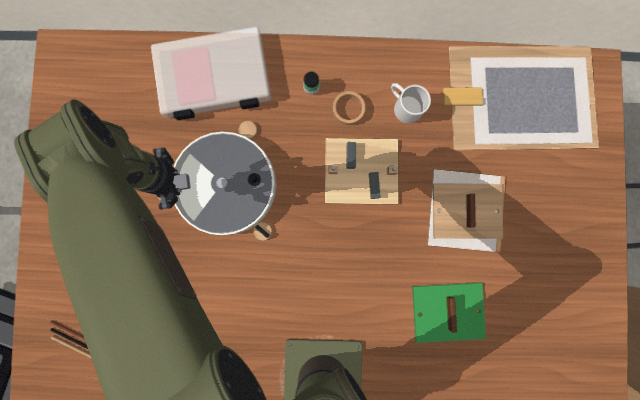

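Emit:
{"method": "step_arm", "body": {"targets": [2, 0, -35, 0, 0, 0, 0.2, 2, 0, -70, 0, 0, 0, 0.2, 2, 0, -95, 0, 0, 0, 0.2, 2, 0, -115, 0, 0, 0, 0.2, 2, 0, -130, 0, 0, 0, 0.2, 2, 0, -140, 0, 0, 0, 0.2, 2, 0, -145, 0, 0, 0, 0.2, 2, 0, -147, 0, 0, 0, 0.2]}}

```text
time_s: 12.02
position: [0.4997, 0.3613, 0.022]
orientation: [-90.0, -0.0, -81.0]
ft_force: [0.6, 0.3, -0.1]
grip_width: 0.0327
```

Emit:
{"method": "step_arm", "body": {"targets": [0, 0, -1, 0, 0, 0, 0.2, 0, 0, -2, 0, 0, 0, 0.2, 0, 0, -2, 0, 0, 0, 0.2]}}

```text
time_s: 12.27
position: [0.5004, 0.3625, 0.0212]
orientation: [-89.9, 0.0, -80.9]
ft_force: [0.0, 0.3, 0.2]
grip_width: 0.0328
```

Close to the floor, so I'll release, rise and retract along the mid-line.

Emit:
{"method": "step_arm", "body": {"targets": [0, 0, 0, 0, 0, 0, 0.55, 0, 0, 0, 0, 0, 0, 0.55, 0, 0, 0, 0, 0, 0, 0.55, 0, 0, 20, 0, 0, 0, 0.55, 0, 0, 50, 0, 0, 0, 0.55, 0, 0, 90, 0, 0, 0, 0.55, 0, 0, 120, 0, 0, 0, 0.55, 0, 0, 150, 0, 0, 0, 0.55]}}

```text
time_s: 12.93
position: [0.4999, 0.3623, 0.1726]
orientation: [-89.9, 0.0, -80.9]
ft_force: [-0.0, 0.2, -0.4]
grip_width: 0.047
```

Emit:
{"method": "step_arm", "body": {"targets": [-40, -10, 0, 0, 0, 7, 0.4, -80, -20, 0, 0, 0, 14, 0.4, -120, -30, 0, 0, 0, 21, 0.4, -150, -40, 0, 0, 0, 28, 0.4, -180, -50, 0, 0, 0, 35, 0.4, -200, -60, 0, 0, 0, 42, 0.4, -200, -60, 0, 0, 0, 42, 0.4]}}

```text
time_s: 13.52
position: [0.2949, 0.2989, 0.1701]
orientation: [-90.3, 0.1, -38.6]
ft_force: [0.2, -0.2, 0.2]
grip_width: 0.0338
```

```bash
python3 - <<'E'
from h import *
c=cap('top','d1.png');im=c['image'];W=world(c)
cv2.imwrite('pics/d1c.png',cv2.resize(im[110:250,140:410],None,fx=2.9,fy=2.9,interpolation=cv2.INTER_CUBIC)[:,:,::-1])
s=r.read_state();print(s['position'],s['orientation'],s['q'])
m=(W[...,2]>.02)&(W[...,2]<.035)&(np.hypot(W[...,0]-.513,W[...,1]-.2785)<.128)
P=W[m];print(len(P),np.round(np.median(P,0)*1000),cv2.minAreaRect((P[:,:2]*1000).astype(np.float32)))
E
```

```text
[0.29756655 0.30078218 0.17054265] [-9.00562183e+01  4.77591589e-03 -3.88548286e+01] [ 4.53086214e+01  7.75943302e+00 -2.85017309e+01  5.37952486e+01
 -9.65735326e-04  8.41634481e+01]
298 [501. 359.  28.] ((516.6438598632812, 271.11187744140625), (35.090091705322266, 240.1074676513672), 10.212759017944336)
```

View pics/d1c.png

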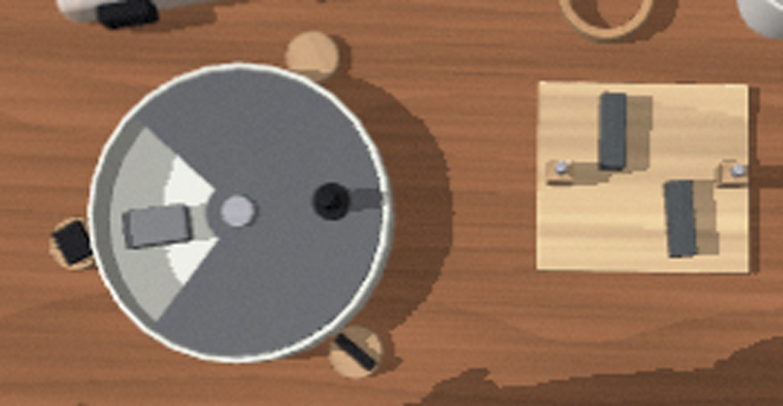

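Emit:
{"method": "step_arm", "body": {"targets": [38, -18, 0, 0, 0, 7, 0.5, 76, -36, 0, 0, 0, 14, 0.5, 113, -54, 0, 0, 0, 21, 0.5, 150, -71, 0, 0, 0, 28, 0.5, 188, -89, 0, 0, 0, 35, 0.5, 226, -107, 0, 0, 0, 39, 0.5, 226, -107, 0, 0, 0, 39, 0.5, 226, -107, 0, 0, 0, 39, 0.5], "squeeze": 40}}

```text
time_s: 14.23
position: [0.5319, 0.1934, 0.1702]
orientation: [-90.0, -0.3, -0.3]
ft_force: [0.2, -0.0, -1.0]
grip_width: 0.0426
```

Emit:
{"method": "step_arm", "body": {"targets": [0, 0, 0, 0, 0, 0, 0.5]}}

```text
time_s: 14.32
position: [0.5278, 0.1945, 0.17]
orientation: [-90.0, -0.0, -0.1]
ft_force: [-0.5, 0.7, 0.9]
grip_width: 0.0429
```

Emit:
{"method": "step_arm", "body": {"targets": [-1, 0, -35, 0, 0, 0, 0.5, -1, 0, -70, 0, 0, 0, 0.5, -1, 0, -88, 0, 0, 0, 0.5, -1, 0, -92, 0, 0, 0, 0.5, -1, 0, -92, 0, 0, 0, 0.1, -1, 0, -92, 0, 0, 0, 0.1, -1, 0, -92, 0, 0, 0, 0.1, -1, 0, -92, 0, 0, 0, 0.1]}}

```text
time_s: 14.98
position: [0.5254, 0.1955, 0.0796]
orientation: [-90.0, -0.1, 0.1]
ft_force: [-0.6, -1.6, -1.5]
grip_width: 0.0167
```

```bash
python3 - <<'E'
import numpy as np
def arc(a0,a1,n):
    a=np.radians(np.linspace(a0,a1,n+1))
    for k in range(0,n,8):
        for i in range(k+1,min(k+9,n+1)):
            print([int(round(85*(np.cos(a[i])-np.cos(a[k])))),int(round(85*(np.sin(a[i])-np.sin(a[k]))))],end=' ')
        print()
arc(-82.9,40.6,16)
arc(40.6,160.6,16)
E
```

```text
[11, 2] [22, 6] [32, 11] [42, 17] [50, 25] [58, 34] [64, 43] [69, 54] 
[3, 11] [5, 22] [6, 34] [5, 45] [2, 56] [-2, 67] [-8, 77] [-15, 86] 
[-8, 8] [-17, 15] [-26, 20] [-36, 25] [-47, 28] [-58, 29] [-69, 30] [-80, 28] 
[-11, -3] [-21, -7] [-31, -12] [-40, -19] [-48, -27] [-54, -36] [-60, -45] [-65, -55]
```

Emit:
{"method": "step_arm", "body": {"targets": [11, 2, 0, 0, 0, 0, 0.1, 22, 6, 0, 0, 0, 0, 0.1, 32, 11, 0, 0, 0, 0, 0.1, 42, 17, 0, 0, 0, 0, 0.1, 50, 25, 0, 0, 0, 0, 0.1, 58, 34, 0, 0, 0, 0, 0.1, 64, 43, 0, 0, 0, 0, 0.1, 69, 54, 0, 0, 0, 0, 0.1]}}

```text
time_s: 15.65
position: [0.5997, 0.2447, 0.0797]
orientation: [-90.5, -0.7, -0.1]
ft_force: [12.3, -12.4, -8.2]
grip_width: 0.0164
```

Emit:
{"method": "step_arm", "body": {"targets": [3, 11, 0, 0, 0, 0, 0.1, 5, 22, 0, 0, 0, 0, 0.1, 6, 34, 0, 0, 0, 0, 0.1, 5, 45, 0, 0, 0, 0, 0.1, 2, 56, 0, 0, 0, 0, 0.1, -2, 67, 0, 0, 0, 0, 0.1, -8, 77, 0, 0, 0, 0, 0.1, -15, 86, 0, 0, 0, 0, 0.1]}}

```text
time_s: 16.32
position: [0.5893, 0.3417, 0.0826]
orientation: [-89.3, -1.2, 0.0]
ft_force: [12.6, 8.3, -3.6]
grip_width: 0.0089
```

Emit:
{"method": "step_arm", "body": {"targets": [0, 0, 0, 0, 0, 0, 0.1, 0, 0, 0, 0, 0, 0, 0.1]}}

```text
time_s: 16.48
position: [0.5868, 0.3435, 0.0828]
orientation: [-89.1, -1.0, 0.2]
ft_force: [10.8, 13.7, -5.3]
grip_width: 0.0087
```

Emit:
{"method": "step_arm", "body": {"targets": [0, 0, 0, 0, 0, 0, 0.6, 0, 0, 0, 0, 0, 0, 0.6, 0, 0, 0, 0, 0, 0, 0.6, 0, 0, 40, 0, 0, 0, 0.6, 0, 0, 80, 0, 0, 0, 0.6, 0, 0, 110, 0, 0, 0, 0.6]}}

```text
time_s: 16.98
position: [0.5784, 0.3349, 0.1911]
orientation: [-90.0, -0.0, 0.1]
ft_force: [1.2, 0.3, 0.4]
grip_width: 0.0512
```

Emit:
{"method": "step_arm", "body": {"targets": [-10, -41, 0, 0, 0, 0, 0.6, -20, -82, 0, 0, 0, 0, 0.6, -30, -123, 0, 0, 0, 0, 0.6, -40, -164, 0, 0, 0, 0, 0.6, -50, -205, 0, 0, 0, 0, 0.6, -60, -246, 0, 0, 0, 0, 0.6, -70, -280, 0, 0, 0, 0, 0.6]}}

```text
time_s: 17.57
position: [0.5072, 0.053, 0.1887]
orientation: [-90.0, 0.0, 0.1]
ft_force: [0.9, -0.3, 0.0]
grip_width: 0.0515
```

```bash
cat >> h.py <<'E'
C=np.array([.513,.2785])
def peg(W):
    m=(W[...,2]>.075)&(W[...,2]<.1)&(np.hypot(W[...,0]-C[0],W[...,1]-C[1])<.12)
    P=W[m];
    if len(P)<5: return None
    p=cv2.minEnclosingCircle((P[:,:2]*1000).astype(np.float32));q=np.array(p[0])-C*1000
    return len(P),p,np.degrees(np.arctan2(q[1],q[0])),np.hypot(*q)
def items(W,im):
    m=(W[...,0]>.46)&(W[...,0]<.66)&(W[...,1]>-.2)&(W[...,1]<.02)&(W[...,2]>.026)&(W[...,2]<.044)
    n,l,st,ce=cv2.connectedComponentsWithStats(m.astype(np.uint8))
    for k in range(1,n):
        if st[k,4]>30:
            P=W[l==k];b=cv2.minAreaRect((P[:,:2]*1000).astype(np.float32));print(st[k],np.round(b[0]),np.round(b[1]),round(b[2]),np.round(np.median(P[:,2])*1000))
E
python3 - <<'E'
from h import *
c=cap('top','e1.png');W=world(c);print(peg(W));items(W,0)
s=r.read_state();print(s['position'],s['orientation'])
E
```

```text
(52, ((565.7333984375, 344.44561767578125), 9.539087295532227), np.float64(51.35242940152309), np.float64(84.43717073308675))
[346 142  10  26 235] [600. -60.] [69. 24.] 1 36.0
[369 172  11  27 245] [ 521. -125.] [70. 24.] 6 37.0
[0.50416446 0.04704181 0.18856702] [-90.34612467   0.2318186   -0.26771358]
```

View pics/e1.png

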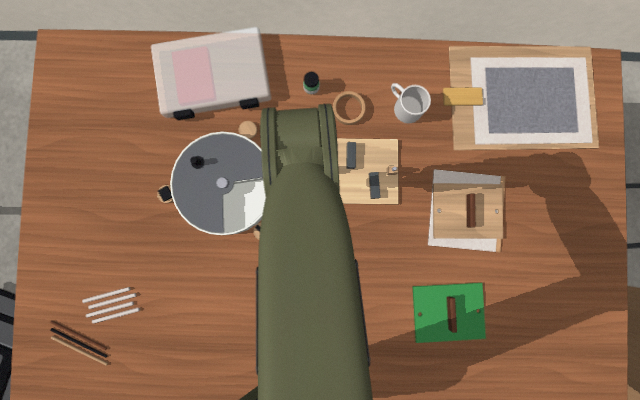

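Emit:
{"method": "step_arm", "body": {"targets": [30, -35, 0, 0, 0, 1, 0.5, 60, -70, 0, 0, 0, 2, 0.5, 93, -110, 0, 0, 0, 2, 0.5, 93, -110, 0, 0, 0, 2, 0.5, 93, -110, 0, 0, 0, 2, 0.5, 93, -110, 0, 0, 0, 2, 0.5]}}

```text
time_s: 18.12
position: [0.6016, -0.0556, 0.1881]
orientation: [-90.0, 0.1, 1.9]
ft_force: [-0.9, 0.2, 0.0]
grip_width: 0.0425
```

Emit:
{"method": "step_arm", "body": {"targets": [-1, -5, -40, 0, 0, 0, 0.5, -1, -5, -80, 0, 0, 0, 0.5, -1, -5, -120, 0, 0, 0, 0.5, -1, -5, -140, 0, 0, 0, 0.5, -1, -5, -140, 0, 0, 0, 0.5]}}

```text
time_s: 18.53
position: [0.5947, -0.0579, 0.0433]
orientation: [-89.9, 0.7, 2.2]
ft_force: [-0.7, -0.1, 0.3]
grip_width: 0.0427
```

Emit:
{"method": "step_arm", "body": {"targets": [0, 0, -10, 0, 0, 0, 0.5, 0, 0, -19, 0, 0, 0, 0.5, 0, 0, -21, 0, 0, 0, 0.5, 0, 0, -21, 0, 0, 0, 0.5]}}

```text
time_s: 18.87
position: [0.6012, -0.0597, 0.028]
orientation: [-90.0, -0.1, 2.1]
ft_force: [-0.5, -0.5, -1.0]
grip_width: 0.0427
```

Emit:
{"method": "step_arm", "body": {"targets": [0, 0, -1, 0, 0, 0, 0.15, 0, 0, -1, 0, 0, 0, 0.15, 0, 0, -1, 0, 0, 0, 0.15, 0, 0, -1, 0, 0, 0, 0.15], "squeeze": 60}}

```text
time_s: 19.2
position: [0.6019, -0.06, 0.0276]
orientation: [-90.0, -0.1, 2.1]
ft_force: [-0.3, -0.2, 5.6]
grip_width: 0.0231
```

Emit:
{"method": "step_arm", "body": {"targets": [0, 0, 10, 0, 0, 0, 0.1, 0, 0, 30, 0, 0, 0, 0.1, 0, 0, 60, 0, 0, 0, 0.1, 0, 0, 95, 0, 0, 0, 0.1, 0, 0, 125, 0, 0, 0, 0.1, 0, 0, 145, 0, 0, 0, 0.1]}}

```text
time_s: 19.7
position: [0.6016, -0.06, 0.1751]
orientation: [-90.0, -0.2, 2.1]
ft_force: [0.4, 0.9, -1.0]
grip_width: 0.0223
```

Emit:
{"method": "step_arm", "body": {"targets": [-15, 33, 0, 0, 0, 6, 0.1, -30, 65, 0, 0, 0, 12, 0.1, -45, 98, 0, 0, 0, 18, 0.1, -60, 130, 0, 0, 0, 24, 0.1, -75, 163, 0, 0, 0, 30, 0.1, -90, 195, 0, 0, 0, 36, 0.1, -105, 228, 0, 0, 0, 42, 0.1, -120, 260, 0, 0, 0, 48, 0.1]}}

```text
time_s: 20.37
position: [0.4794, 0.2013, 0.1717]
orientation: [-90.0, 0.0, 50.4]
ft_force: [0.8, 0.0, -1.3]
grip_width: 0.0228
```

Emit:
{"method": "step_arm", "body": {"targets": [0, 0, 0, 0, 0, 0, 0.1, 0, 0, 0, 0, 0, 0, 0.1, 0, 0, 0, 0, 0, 0, 0.1]}}

```text
time_s: 20.62
position: [0.4806, 0.1999, 0.1715]
orientation: [-90.0, 0.0, 50.1]
ft_force: [0.7, 0.0, -0.4]
grip_width: 0.0228
```

```bash
python3 - <<'E'
from h import *
c=cap('side','f1s.png');im=c['image']
cv2.imwrite('pics/f1sc.png',cv2.resize(im[160:360,170:370],None,fx=2.9,fy=2.9,interpolation=cv2.INTER_CUBIC)[:,:,::-1])
E
```

```text
(no output)
```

View pics/f1sc.png

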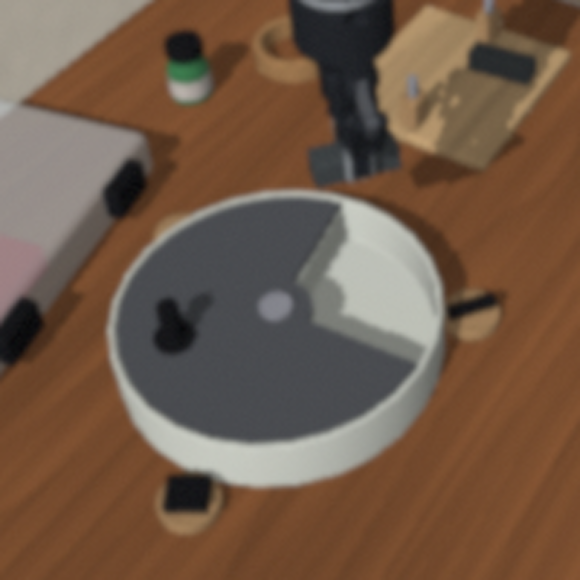

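Emit:
{"method": "step_arm", "body": {"targets": [1, 0, -35, 0, 0, 0, 0.1, 1, 0, -70, 0, 0, 0, 0.1, 1, 0, -95, 0, 0, 0, 0.1, 1, 0, -115, 0, 0, 0, 0.1, 1, 0, -130, 0, 0, 0, 0.1, 1, 0, -140, 0, 0, 0, 0.1, 1, 0, -146, 0, 0, 0, 0.1, 1, 0, -148, 0, 0, 0, 0.1]}}

```text
time_s: 21.33
position: [0.4819, 0.1992, 0.0226]
orientation: [-90.0, 0.1, 50.0]
ft_force: [0.3, 0.8, -0.9]
grip_width: 0.0226
```

Emit:
{"method": "step_arm", "body": {"targets": [0, 0, -1, 0, 0, 0, 0.1, 0, 0, -1, 0, 0, 0, 0.1, 0, 0, -1, 0, 0, 0, 0.1]}}

```text
time_s: 21.58
position: [0.4826, 0.2004, 0.0232]
orientation: [-90.0, -0.1, 50.1]
ft_force: [1.2, 0.1, -0.9]
grip_width: 0.0225
```

Emit:
{"method": "step_arm", "body": {"targets": [0, 0, -1, 0, 0, 0, 0.45, 0, 0, -1, 0, 0, 0, 0.45, 0, 0, -1, 0, 0, 0, 0.45, 0, 0, 20, 0, 0, 0, 0.45, 0, 0, 50, 0, 0, 0, 0.45, 0, 0, 90, 0, 0, 0, 0.45, 0, 0, 120, 0, 0, 0, 0.45, 0, 0, 150, 0, 0, 0, 0.45]}}

```text
time_s: 22.25
position: [0.4818, 0.2002, 0.1745]
orientation: [-90.0, -0.1, 50.1]
ft_force: [0.8, 0.1, -0.1]
grip_width: 0.0383
```

Emit:
{"method": "step_arm", "body": {"targets": [-40, -10, 0, 0, 0, -7, 0.5, -80, -20, 0, 0, 0, -14, 0.5, -120, -30, 0, 0, 0, -21, 0.5, -150, -60, 0, 0, 0, -28, 0.5, -170, -90, 0, 0, 0, -35, 0.5, -180, -120, 0, 0, 0, -43, 0.5, -180, -120, 0, 0, 0, -43, 0.5]}}

```text
time_s: 22.83
position: [0.2973, 0.0763, 0.1719]
orientation: [-90.1, 0.2, 6.6]
ft_force: [0.9, 0.9, 1.2]
grip_width: 0.0429
```

```bash
cat > see.py <<'E'
import sys
from h import *
n=sys.argv[1]
c=cap('top');im=c['image'];W=world(c)
cv2.imwrite('pics/%s.png'%n,cv2.resize(im[110:250,140:410],None,fx=2.9,fy=2.9,interpolation=cv2.INTER_CUBIC)[:,:,::-1])
s=r.read_state();print(s['time_s'],s['position'],s['orientation'])
print(peg(W));items(W,0)
E
python3 see.py g1
```

```text
22.8833 [0.2998222  0.07832136 0.1723711 ] [-9.00179470e+01  1.15614396e-02  6.79212067e+00]
(53, ((565.6817626953125, 344.5441589355469), 8.935901641845703), np.float64(51.421517415402064), np.float64(84.48194511366908))
[369 172  11  27 244] [ 521. -125.] [70. 24.] 5 37.0
```

View pics/g1.png

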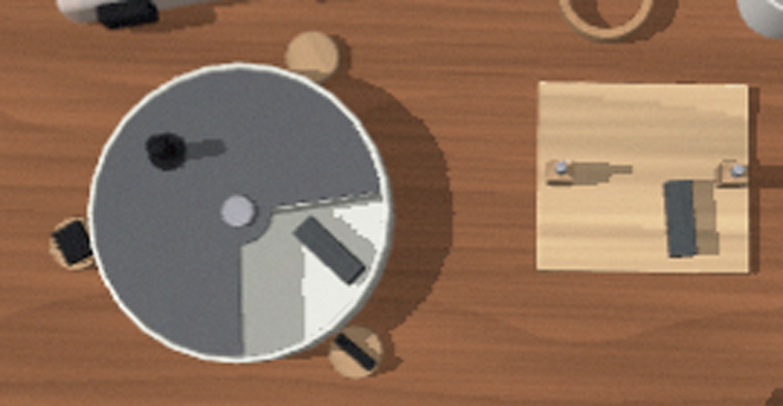

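Emit:
{"method": "step_arm", "body": {"targets": [28, -25, 0, 0, 0, 0, 0.5, 56, -51, 0, 0, 0, 0, 0.5, 84, -76, 0, 0, 0, 0, 0.5, 111, -102, 0, 0, 0, 0, 0.5, 139, -127, 0, 0, 0, 0, 0.5, 167, -152, 0, 0, 0, 0, 0.5, 195, -178, 0, 0, 0, 0, 0.5, 221, -203, 0, 0, 0, 0, 0.5]}}

```text
time_s: 23.55
position: [0.5257, -0.1239, 0.1722]
orientation: [-90.0, -0.1, 7.2]
ft_force: [1.0, 1.0, -0.5]
grip_width: 0.0426
```

Emit:
{"method": "step_arm", "body": {"targets": [0, 0, -30, 0, 0, 0, 0.5, 0, 0, -65, 0, 0, 0, 0.5, 0, 0, -90, 0, 0, 0, 0.5, 0, 0, -100, 0, 0, 0, 0.5, 0, 0, -100, 0, 0, 0, 0.5, 0, 0, -100, 0, 0, 0, 0.5, 0, 0, -100, 0, 0, 0, 0.5]}}

```text
time_s: 24.13
position: [0.5246, -0.1229, 0.0739]
orientation: [-90.1, -0.2, 7.1]
ft_force: [0.1, 0.5, 0.3]
grip_width: 0.0424
```

```bash
python3 - <<'E'
from h import *
c=cap('side');im=c['image']
cv2.imwrite('pics/h1sc.png',cv2.resize(im[110:240,250:410],None,fx=4.5,fy=4.5,interpolation=cv2.INTER_CUBIC)[:,:,::-1])
print(r.read_state()['position'])
E
```

```text
[ 0.52471627 -0.12299495  0.07422383]
```

View pics/h1sc.png

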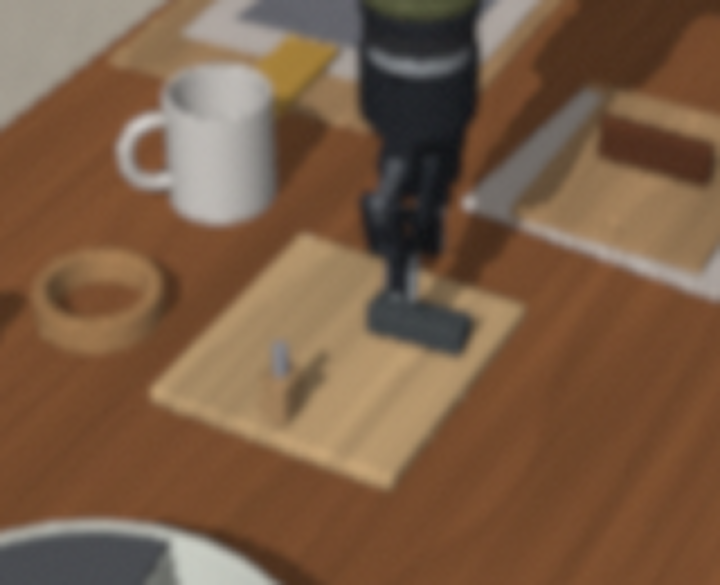

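Over the bar. I'll correct by (-3,-2) and descend to z of about 28.

Emit:
{"method": "step_arm", "body": {"targets": [-3, -2, -20, 0, 0, 0, 0.5, -3, -2, -38, 0, 0, 0, 0.5, -3, -2, -46, 0, 0, 0, 0.5, -3, -2, -46, 0, 0, 0, 0.5, -3, -2, -46, 0, 0, 0, 0.15, -3, -2, -46, 0, 0, 0, 0.15, -3, -2, -46, 0, 0, 0, 0.15, -3, -2, -46, 0, 0, 0, 0.15]}}

```text
time_s: 24.85
position: [0.5211, -0.1252, 0.0278]
orientation: [-90.1, -0.2, 7.1]
ft_force: [-0.4, 0.1, 6.2]
grip_width: 0.0229
```

Emit:
{"method": "step_arm", "body": {"targets": [0, 0, 10, 0, 0, 0, 0.1, 0, 0, 30, 0, 0, 0, 0.1, 0, 0, 60, 0, 0, 0, 0.1, 0, 0, 95, 0, 0, 0, 0.1, 0, 0, 125, 0, 0, 0, 0.1, 0, 0, 145, 0, 0, 0, 0.1]}}

```text
time_s: 25.35
position: [0.5207, -0.1251, 0.1752]
orientation: [-90.1, -0.2, 7.1]
ft_force: [0.5, -0.5, -1.2]
grip_width: 0.0228
```

Emit:
{"method": "step_arm", "body": {"targets": [-8, 36, 0, 0, 0, 5, 0.1, -16, 72, 0, 0, 0, 10, 0.1, -24, 108, 0, 0, 0, 15, 0.1, -32, 144, 0, 0, 0, 20, 0.1, -40, 180, 0, 0, 0, 25, 0.1, -48, 216, 0, 0, 0, 31, 0.1, -56, 252, 0, 0, 0, 37, 0.1, -64, 288, 0, 0, 0, 43, 0.1]}}

```text
time_s: 26.02
position: [0.4548, 0.1646, 0.172]
orientation: [-90.0, -0.0, 50.4]
ft_force: [1.0, -0.7, -0.7]
grip_width: 0.0226
```

Emit:
{"method": "step_arm", "body": {"targets": [-8, 36, 0, 0, 0, 0, 0.1, -15, 71, 0, 0, 0, 0, 0.1, -15, 71, 0, 0, 0, 0, 0.1, -15, 71, 0, 0, 0, 0, 0.1, -15, 71, 0, 0, 0, 0, 0.1]}}

```text
time_s: 26.43
position: [0.4404, 0.2338, 0.1715]
orientation: [-90.0, 0.0, 50.1]
ft_force: [-0.2, -0.8, -1.3]
grip_width: 0.0226
```

Emit:
{"method": "step_arm", "body": {"targets": [1, 0, -35, 0, 0, 0, 0.1, 1, 0, -70, 0, 0, 0, 0.1, 1, 0, -95, 0, 0, 0, 0.1, 1, 0, -115, 0, 0, 0, 0.1, 1, 0, -130, 0, 0, 0, 0.1, 1, 0, -140, 0, 0, 0, 0.1, 1, 0, -146, 0, 0, 0, 0.1, 1, 0, -149, 0, 0, 0, 0.1]}}

```text
time_s: 27.1
position: [0.4415, 0.2324, 0.0217]
orientation: [-90.0, 0.1, 49.9]
ft_force: [-3.9, -3.0, 23.3]
grip_width: 0.0229
```

Emit:
{"method": "step_arm", "body": {"targets": [0, 0, -1, 0, 0, 0, 0.1, 0, 0, -1, 0, 0, 0, 0.1, 0, 0, -1, 0, 0, 0, 0.1]}}

```text
time_s: 27.35
position: [0.4426, 0.2339, 0.0221]
orientation: [-90.0, -0.1, 50.0]
ft_force: [0.3, 0.3, -0.5]
grip_width: 0.0227
```

Emit:
{"method": "step_arm", "body": {"targets": [0, 0, -1, 0, 0, 0, 0.4, 0, 0, -1, 0, 0, 0, 0.4, 0, 0, -1, 0, 0, 0, 0.4, 0, 0, 20, 0, 0, 0, 0.4, 0, 0, 50, 0, 0, 0, 0.4, 0, 0, 90, 0, 0, 0, 0.4, 0, 0, 120, 0, 0, 0, 0.4, 0, 0, 150, 0, 0, 0, 0.4]}}

```text
time_s: 28.02
position: [0.4419, 0.2343, 0.1734]
orientation: [-90.0, -0.1, 50.1]
ft_force: [-0.1, 0.8, -0.4]
grip_width: 0.0339
```

Emit:
{"method": "step_arm", "body": {"targets": [-40, -10, 0, 0, 0, -7, 0.5, -80, -20, 0, 0, 0, -14, 0.5, -110, -40, 0, 0, 0, -21, 0.5, -130, -70, 0, 0, 0, -28, 0.5, -140, -100, 0, 0, 0, -35, 0.5, -140, -120, 0, 0, 0, -43, 0.5, -140, -120, 0, 0, 0, -43, 0.5]}}

```text
time_s: 28.6
position: [0.2998, 0.1114, 0.1713]
orientation: [-90.1, 0.0, 6.7]
ft_force: [0.1, 0.3, 0.0]
grip_width: 0.0428
```

```bash
python3 see.py i1
```

```text
28.65 [0.30118112 0.11308387 0.17153978] [-8.99866471e+01 -4.02165935e-02  6.87914534e+00]
(53, ((565.5653076171875, 344.717041015625), 9.27315902709961), np.float64(51.556275180704326), np.float64(84.54471057230319))
```

View pics/i1.png

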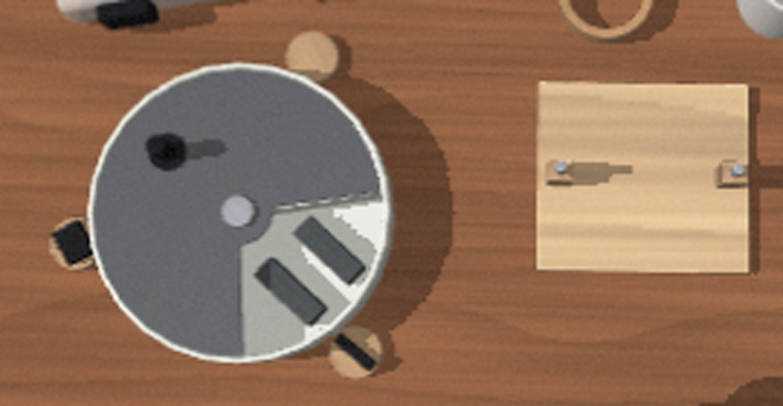

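Both bars lie in the bar compartment, crop (330,250) and (290,290). Next, peg from 51.5° to 160.6°, keeping the jaws tangential this time.

Emit:
{"method": "step_arm", "body": {"targets": [29, 26, 0, 0, 0, 5, 0.5, 58, 52, 0, 0, 0, 10, 0.5, 87, 78, 0, 0, 0, 15, 0.5, 116, 104, 0, 0, 0, 20, 0.5, 145, 130, 0, 0, 0, 25, 0.5, 174, 156, 0, 0, 0, 31, 0.5, 203, 180, 0, 0, 0, 37, 0.5, 232, 205, 0, 0, 0, 44, 0.5], "squeeze": 30}}

```text
time_s: 29.32
position: [0.5352, 0.322, 0.1707]
orientation: [-90.0, -0.0, 51.6]
ft_force: [1.1, 0.4, 1.0]
grip_width: 0.043
```

Emit:
{"method": "step_arm", "body": {"targets": [32, 27, 0, 0, 0, 1, 0.5, 32, 27, 0, 0, 0, 1, 0.5, 32, 27, 0, 0, 0, 1, 0.5, 32, 27, 0, 0, 0, 1, 0.5]}}

```text
time_s: 29.65
position: [0.5652, 0.3468, 0.1701]
orientation: [-89.9, 0.1, 52.2]
ft_force: [-0.4, -0.5, -0.5]
grip_width: 0.0428
```

Emit:
{"method": "step_arm", "body": {"targets": [0, -2, -35, 0, 0, 0, 0.5, 0, -2, -70, 0, 0, 0, 0.5, 0, -2, -86, 0, 0, 0, 0.5, 0, -2, -90, 0, 0, 0, 0.5, 0, -2, -90, 0, 0, 0, 0.15, 0, -2, -90, 0, 0, 0, 0.15, 0, -2, -90, 0, 0, 0, 0.15, 0, -2, -90, 0, 0, 0, 0.15]}}

```text
time_s: 30.32
position: [0.5659, 0.3443, 0.0832]
orientation: [-90.0, -0.1, 52.1]
ft_force: [-2.4, -1.2, 2.1]
grip_width: 0.0168
```

```bash
python3 - <<'E'
import numpy as np
a0,a1,n=51.5,160.6,24
a=np.radians(np.linspace(a0,a1,n+1))
for k in range(0,n,8):
    print([[int(round(85*(np.cos(a[i])-np.cos(a[k])))),int(round(85*(np.sin(a[i])-np.sin(a[k])))),round(np.degrees(a[i]-a[k]))] for i in range(k+1,k+9)])
E
```

```text
[[-5, 4, 5], [-11, 8, 9], [-17, 11, 14], [-23, 13, 18], [-30, 15, 23], [-36, 17, 27], [-43, 18, 32], [-50, 18, 36]]
[[-7, 0, 5], [-13, -1, 9], [-20, -2, 14], [-27, -3, 18], [-33, -5, 23], [-39, -8, 27], [-45, -11, 32], [-51, -15, 36]]
[[-5, -4, 5], [-11, -8, 9], [-15, -13, 14], [-20, -18, 18], [-23, -24, 23], [-27, -30, 27], [-30, -36, 32], [-32, -42, 36]]
```

Emit:
{"method": "step_arm", "body": {"targets": [-5, 4, 0, 0, 0, 5, 0.15, -11, 8, 0, 0, 0, 9, 0.15, -17, 11, 0, 0, 0, 14, 0.15, -23, 13, 0, 0, 0, 18, 0.15, -30, 15, 0, 0, 0, 23, 0.15, -36, 17, 0, 0, 0, 27, 0.15, -43, 18, 0, 0, 0, 32, 0.15, -50, 18, 0, 0, 0, 36, 0.15]}}

```text
time_s: 30.98
position: [0.5174, 0.363, 0.0832]
orientation: [-90.2, -0.1, 88.3]
ft_force: [2.8, 0.4, -0.3]
grip_width: 0.0169
```

Emit:
{"method": "step_arm", "body": {"targets": [-7, 0, 0, 0, 0, 5, 0.15, -13, -1, 0, 0, 0, 9, 0.15, -20, -2, 0, 0, 0, 14, 0.15, -27, -3, 0, 0, 0, 18, 0.15, -33, -5, 0, 0, 0, 23, 0.15, -39, -8, 0, 0, 0, 27, 0.15, -45, -11, 0, 0, 0, 32, 0.15, -51, -15, 0, 0, 0, 36, 0.15]}}

```text
time_s: 31.65
position: [0.4668, 0.349, 0.0832]
orientation: [-90.4, -0.0, 124.3]
ft_force: [3.1, 2.4, -2.3]
grip_width: 0.0168
```

Emit:
{"method": "step_arm", "body": {"targets": [-5, -4, 0, 0, 0, 5, 0.15, -11, -8, 0, 0, 0, 9, 0.15, -15, -13, 0, 0, 0, 14, 0.15, -20, -18, 0, 0, 0, 18, 0.15, -23, -24, 0, 0, 0, 23, 0.15, -27, -30, 0, 0, 0, 27, 0.15, -30, -36, 0, 0, 0, 32, 0.15, -32, -42, 0, 0, 0, 37, 0.15]}}

```text
time_s: 32.32
position: [0.4344, 0.3072, 0.0832]
orientation: [-90.3, 0.1, 161.4]
ft_force: [-0.4, 3.0, -0.4]
grip_width: 0.0165
```

Emit:
{"method": "step_arm", "body": {"targets": [0, 0, 0, 0, 0, 0, 0.15, 0, 0, 0, 0, 0, 0, 0.15, 0, 0, 0, 0, 0, 0, 0.15]}}

```text
time_s: 32.57
position: [0.4342, 0.3067, 0.0831]
orientation: [-90.2, 0.1, 161.0]
ft_force: [-1.0, 1.6, 7.1]
grip_width: 0.0165
```

Smooth. Release, rise and get clear, then check everything.

Emit:
{"method": "step_arm", "body": {"targets": [0, 0, 0, 0, 0, 0, 0.5, 0, 0, 0, 0, 0, 0, 0.5, 0, 0, 0, 0, 0, 0, 0.5, 0, 0, 30, 0, 0, 0, 0.5, 0, 0, 70, 0, 0, 0, 0.5, 0, 0, 110, 0, 0, 0, 0.5, 0, 0, 130, 0, 0, 0, 0.5]}}

```text
time_s: 33.15
position: [0.4342, 0.3059, 0.2155]
orientation: [-90.2, 0.2, 161.0]
ft_force: [0.8, 0.1, 0.5]
grip_width: 0.0424
```

Emit:
{"method": "step_arm", "body": {"targets": [-35, 0, 0, 0, 0, 0, 0.5, -70, 0, 0, 0, 0, 0, 0.5, -105, 0, 0, 0, 0, 0, 0.5, -140, 0, 0, 0, 0, 0, 0.5, -150, 0, 0, 0, 0, 0, 0.5, -150, 0, 0, 0, 0, 0, 0.5]}}

```text
time_s: 33.65
position: [0.2802, 0.3041, 0.2111]
orientation: [-89.9, -0.0, 161.2]
ft_force: [-0.2, -0.0, 0.4]
grip_width: 0.0427
```

```bash
python3 see.py k1; python3 - <<'E'
from h import *
c=cap('top','k1f.png');cap('side','k1s.png')
W=world(c);print('handle',rect(W,.34,.6,-.5,-.27,.04,.06),'plate',rect(W,.38,.54,-.49,-.29,.013,.022))
m=(W[...,2]<.035)&(np.hypot(W[...,0]-.513,W[...,1]-.2785)<.128);print('opening dir pts',m.sum())
P=W[m][:,:2]-C;a=np.degrees(np.arctan2(P[:,1],P[:,0]));print(np.percentile(a,[2,50,98]))
E
```

```text
33.7 [0.2822186  0.30499978 0.21132735] [-8.99934709e+01  4.05525302e-02  1.61155334e+02]
(49, ((431.9425048828125, 305.1207275390625), 9.535964012145996), np.float64(161.81889712305892), np.float64(85.31694233493062))
handle (222, array([ 459.4, -382.7]), array([90.6, 13.9]), 0.6, array([ 459. , -381.1,   52.1])) plate (3328, array([ 459. , -387.1]), array([151.4, 194.3]), 0.2, array([ 457.8, -377.3,   17.1]))
opening dir pts 1647
[-62.19971598 -16.04090499  30.03476768]
```

View pics/k1f.png

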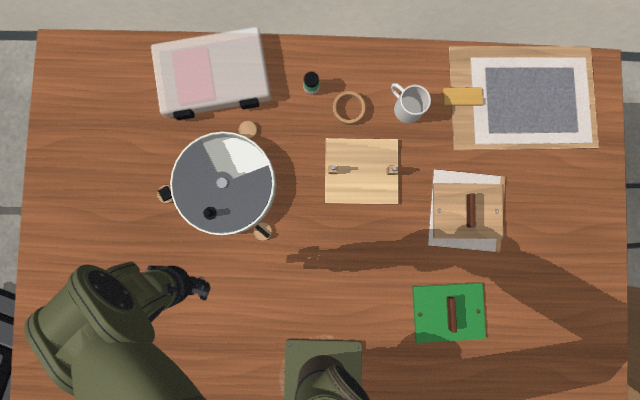

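View pics/k1s.png

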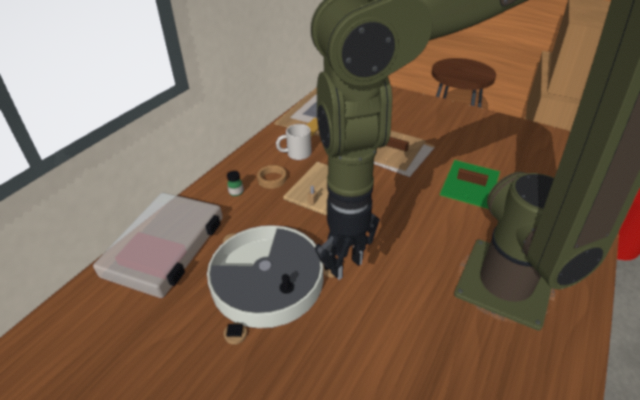

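```bash
python3 -c "
from workcell import r
print(r.read_state()['joint_vel'].round(1)); print(r.sign_off())"
```

```text
[-0.8  0.7  0.7  0.   0.2 -0. ]
the job is handed in; nothing more can be done
None
```

I finished the job and handed it in at about 34 s of the 208 s allowed; no verdict was reported.

**What I did**
- I lifted the plate level off the dowels and laid it flat on the pad.
- There were three items on the board. The one eraser block went into the block compartment; the cover already opened towards it.
- I turned the cover by its peg and put both graphite bars into the bar compartment.
- Then I turned the opening over to the plain puck and moved the arm clear.

**Last checks**
- **Plate:** its centre was a few mm from the pad's, and its top was at 17 mm.
- **Cover:** the opening was about 1° from the plain puck (limit about 10°), and that compartment was empty.
- **Board and bystanders:** the board was empty, and the tape, ink jar and mug looked unmoved in the pictures.

**What went wrong or could not be checked**
- **First cover turn:** the peg slipped in the jaws and the cover ended about 11° past the bar puck. I left it and placed the bars inside the part of the compartment still open. The second turn, with the jaws kept across the direction of motion, was accurate.
- **Items under the cover:** they could not be seen at the end. The block was last seen flat with its top at 28 mm. The bars were last seen in the top picture, though I did not measure their heights after release.

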